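Seat the film carrier on the light stage's pins

ROBOT

A 6-joint arm with a two-finger parallel gripper is mounted at the origin on the work surface. World frame = base frame: x ahead of the robot, y to its left, z up, the work surface at z = 0. Lengths are in mm, angles in rad, forces in N, time in s.
With the tool pointing down it reaches from about 350 to 975 mm from the base axis. Payload 7.1 kg.
Tool frame: the origin (TCP) lies at the centre of the arm's flange, where the gripper is bolted on; the fingertips stand 182 mm ahead of it and the grasp point (between the pads) lies 163 mm ahead of it; z points along the fingers, y is the line along which they close (so a half turn about z gives the same grasp; the last joint's range is limited). The gripper opens to 88 mm and grips with 3 to 60 N. Pads are 20 mm wide; open, the fingers measure 115 mm over their backs; the gripper's body (75 mm by 178 mm) begins 61 mm behind the grasp point.
Start: joints at [1.268, 0.423, 1.63, -0, 1.089, -0.019], TCP at [174.972, 599.993, 404.675] pointing down, gripper open.
Joint ranges: [-3, 3], [-0.9, 2.11], [0.09, 2.58], [-1.31, 4.45], [0.11, 2.69], [-2.54, 2.54]. Speed limits (rad/s): [2.39, 2.39, 3.01, 3.14, 3.14, 3.14].

INTERFACE

Orientations are given as a rotation vector (axis times angle).
In Python, from workcell import readout, get_image, ctrl gives the robot as it stands.
- The arm moves only by the tool step_arm, never from a script. Its argument "targets" is a list that holds one entry, the list of rows, each a list of 7 numbers: the shift along the world's x, y, z as a fraction of full scale, then the turn, a rotation vector about the world's x, y, z as a fraction of full scale, then the opening, from 0 (shut) to 1 (fully open). In form: [[[dx, dy, dz, wx, wy, wz, claw], ...]]. A call has exactly 5 rows; each row shifts and turns the commanded pose from where the row before left it; what a row does not reach is not made up. Full scale, the value 1, is 0.05 m for a shift and 4 degrees for a turn. A row lasts 1/8 s, in which the tool goes at most 62.5 mm and 10.7 degrees, less where a joint would pass 70% of its speed; a pose out of reach is approached as far as the arm can. A call with a number of a shift or a turn outside -1 to 1 is refused whole. A call with a gripper value outside its range is refused whole. The fingers move at their own pace and stop on an object; the grip force is fixed at half the most. Time passes only in rows, so rows that do not move let the fingers close, or fill a call up. It gives the time, the measured TCP pose, the force, the opening and the grip force at its end, in the units of the state.
- readout.get_obs(): the state, without advancing time (a new reading comes with each control period).
- get_image(name): name is "side" or "top" or "wrist"; returns a dict with "pixels" (384x512x3 uint8, red, green, blue), "intrinsics" (3x3 intrinsics, pixels), "k1" (the pictures are not rectified: a ray, as slopes to the right and down, at radius r is drawn at 1 + k1 r^2 times it, then the intrinsics apply), "extrinsics" (4x4, takes a point from world to camera coordinates). Camera axes: x right, y down, z forward; pixel columns grow to the right and rows downward; lengths in mm; the calibration is good to about 2 mm. A picture is of the moment at which its call begins. There is no depth.
- ctrl.close_job(): hands the job in; it is judged then, once.
The state is a dict: "t": time; "qpos": joint angles; "qvel": joint speeds; "joint_torque": joint torques, N m; "ee_pos": TCP position; "orientation": TCP orientation; "ft_force": force on the tool from outside, world axes, zero at the start; "moment": the same for the moment, N m; "width": finger opening in mm; "grasp_force": force on a finger pad.
Only numpy, scipy, OpenCV 4.12 (cv2) and the standard library are available. Lean on these libraries where they do the work, as an engineer would, in place of code of your own. Each camera call takes 0.05 s, during which the arm holds its last target. There are 200 camera calls.

TASK

The film carrier has been laid down askew on the light stage and is riding on the two locating pins: nudge it sideways with your fingertips, without lifting it, until its round hole and its slot drop over the pins and it lies flat on the stage. Then push the red post to swing the clip all the way round over the carrier's edge. Leave the loupe, the bottle, the bone folder and the brush where they are.

Things in the scene. Friction and masses are not known exactly. Their poses are not given: they have to be found in the camera images.
- stage: fixed black light stage, 240 (x) x 300 (y) x 45 high, flat steel bed on top. Origin at the centre of its underside, on the bench; z up. White corner marks on the bed border the place of the carrier (130 x 170, centred on the stage) when it is home. Home, the carrier's origin is at (0, 0, 45) in this frame, its axes along the stage's
- pin_round (a point): nose of the brass locating pin for the round hole, at stage (40, -55): 7 high, 10 diameter at the foot, tapering from height 3 to a flat nose of 5 diameter. Hidden while the carrier rides on it
- pin_slot (a point): nose of the second pin, alike, for the slot, at stage (40, 55)
- carrier: loose aluminium film carrier, flat plate 130 (x) x 170 (y) x 10 thick, about 0.4 kg, amber glazed window. Origin at the centre of its underside, z up. It starts with its +x part riding on the pins and its -x edge on the bed (leaning 4 degrees), off its place by up to 14 either way along stage x, by 8 to 20 to stage +y, and turned up to 0.1 rad
- hole_round (a point): centre of the carrier's round through hole, 13 diameter, at carrier (40, -55), at its underside. The carrier drops of itself when both pin noses are under their holes, each within about 3.5 of the centre (5 along the slot)
- hole_slot (a point): centre of the carrier's slot, 13 in x by 17 in y, at carrier (40, 55), at its underside
- clip (a joint): angle of the swing clip, rad, about an 18 thick boss at stage (-20, -110): 0 = parked, pointing to stage -x beside the carrier (starts 0 to 0.12); grows clockwise seen from above to its stop at 1.57, pointing to stage +y over the carrier's edge. Flat arm 14 wide, 60 long, 11.5 to 15.5 above the bed, 1.5 above the seated carrier. Stays where left; 1 N at the post turns it
- clip_post (a point): top centre of the red upright post on the clip, 14 diameter, standing 24 above the arm (its top 39.5 above the bed), 48 from the pivot axis
- loupe: bystander: black standing loupe, 44 diameter, 52 high; origin at the centre of its underside
- bottle: bystander: white squeeze bottle, 44 diameter, 125 high; origin at the centre of its underside
- folder: bystander: ivory bone folder lying flat, 144 x 24 x 5; origin at the centre of its underside, long axis x
- brush: bystander: flat brush lying on the bench, 190 long; long axis x, origin under its middle
Not all that is in view belongs to the job. There is more than one size of the carrier; the job needs the smallest.

How it is judged (in metres and radians):
On the way, in this order (a step that is already met when the one before it is completed fails the run):
1. the carrier has dropped over both pins and lies flat on the bed (z of carrier in the frame of stage below 0.0465 m and angle between the z axis of carrier and the z axis of stage, either way round below 0.015 rad and horizontal distance between carrier and stage below 0.005 m), for 0.2 s.
2. the clip has been swung over the carrier's edge (value of joint clip above 1.4 rad), for 0.2 s.
At the end, for the whole second after the job is handed in: the carrier lies flat on the bed with both pins in its holes (underside within 1.5 mm of the bed, level within 0.015 rad, centre within 5 mm of its place, turned less than 0.06 rad), at rest, and the clip stands beyond 1.4 rad over its edge (all of step 1 and angle between the x axis of carrier and the x axis of stage, either way round below 0.06 rad and value of joint clip above 1.4 rad and linear speed of carrier below 0.01 m/s); the robot touches nothing.
It fails at once if the carrier is lifted: its centre more than 8 mm above the height at which it rides on the pins, or tipped by more than 0.2 rad (z of carrier in the frame of stage above 0.058 m or angle between carrier's own z axis and vertical above 0.2 rad).
It fails at once if the loupe, bottle, bone folder or brush is moved by more than 25 mm, or the loupe or bottle tipped over (distance of any of loupe, bottle, folder, brush from where it was at the start of the episode above 0.025 m or angle between any of loupe, bottle's own z axis and vertical above 0.5 rad).
It also fails if it takes over 67 s, if anything falls off the work surface, if the arm or the gripper's body presses on something with over 40 N, if the wrist force passes 120 N, or if a joint passes its speed limit or range.

## Working session

There is one attempt and no reset: what is moved stays moved. The work goes in short steps, Python scripts to look and compute and a tool call to move; the robot and the scene stay as the last step left them, time stands still between calls to the robot, and variables do not carry over. Pictures are saved under pics/ and viewed, at most 10 in all, crops included, and the job is handed in when it is done.

Besides the shell and the picture viewer there is one more tool, called after "Call:" in YAML: its name, and indented under it one key for each argument. step_arm: Moves the arm, as the interface text tells. Shift numbers are shares of 0.05 m and turn numbers shares of 4 degrees, none past 1 either way. Its arguments: {"type":"object","properties":{"targets":{"type":"array"}},"required":["targets"]}

```bash
mkdir -p pics; cat > h.py <<'E'
import numpy as np, cv2
from workcell import readout, get_image, ctrl
def snap(n,f):
    d=get_image(n); cv2.imwrite(f'pics/{f}.png',d['pixels'][:,:,::-1]); np.savez(f'pics/{f}.npz',K=d['intrinsics'],E=d['extrinsics'],k=d['k1']); return d
def ld(f): z=np.load(f'pics/{f}.npz'); return z['K'],z['E'],float(z['k'])
def proj(f,P):
    K,E,k=ld(f); P=np.atleast_2d(P); c=P@E[:3,:3].T+E[:3,3]; s=c[:,:2]/c[:,2:]; s=s*(1+k*(s**2).sum(1,keepdims=True)); return s@K[:2,:2].T+K[:2,2]
def ray(f,uv):
    K,E,k=ld(f); s0=cv2.undistortPoints(np.array([[uv]],float),K,np.array([k,0,0,0,0.]),).ravel()
    R=E[:3,:3]; d=R.T@np.r_[s0,1]; return -R.T@E[:3,3],d
def onz(f,uv,z): o,d=ray(f,uv); return o+d*(z-o[2])/d[2]
def tri(obs):
    A=np.zeros((3,3));b=np.zeros(3)
    for f,uv in obs:
        o,d=ray(f,uv); d=d/np.linalg.norm(d); M=np.eye(3)-np.outer(d,d); A+=M;b+=M@o
    return np.linalg.solve(A,b)
E
python3 - <<'E'
from h import *
ims=[snap(n,n+'0')['pixels'] for n in('top','side','wrist')]
for n in ('top0','side0','wrist0'): K,E,k=ld(n); print(n,K[0,0],k,-E[:3,:3].T@E[:3,3])
for n in('top','side'): cv2.imwrite(f'pics/{n}big.png',cv2.resize(cv2.imread(f'pics/{n}0.png'),(800,600),interpolation=3))
print(readout.get_obs())
E
```

```text
top0 411.394118496291 0.00809779178845995 [ 309.29450426  -45.21623276 1238.69061651]
side0 467.2865423867302 -0.07374182686692057 [-118.30214177 -875.54244032  834.8529392 ]
wrist0 288.61805911219994 -0.009877507512464854 [ 94.5002628  623.35847841 383.40384956]
{'t': 0.15, 'qpos': array([ 1.26802278e+00,  4.23693075e-01,  1.63049254e+00, -2.26107845e-06,
        1.08860845e+00, -1.89974403e-02]), 'qvel': array([ 2.13935891e-05, -4.54859504e-03, -4.51131281e-03,  3.43613163e-04,
        9.43673764e-04, -1.55434163e-03]), 'joint_torque': array([-1.00587845e-04, -5.44981170e+01, -2.73921454e+01,  6.43538847e-02,
        2.03921244e-02, -6.25164262e-05]), 'ee_pos': array([174.90027572, 599.80922511, 404.07140675]), 'orientation': array([-4.44231660e-01, -3.10983317e+00,  1.86320305e-03]), 'ft_force': array([ 0.1746571 , -0.40789773, -0.01247159]), 'moment': array([-0.04137543,  0.00660168,  0.02537033]), 'grasp_force': 0.0, 'width': 87.84066585228408}
```

View pics/topbig.png

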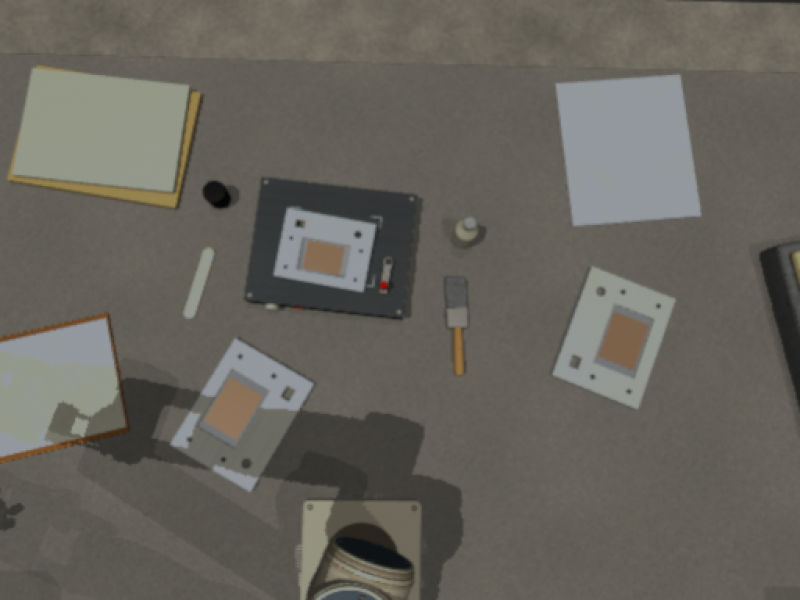

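View pics/sidebig.png

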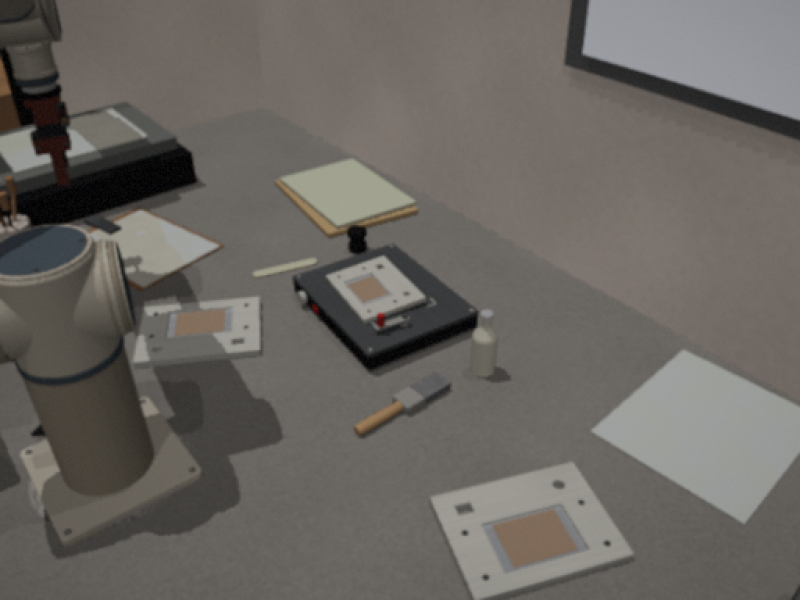

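Top view: three carrier-like plates at big-image pixels (325,250) on the stage, (245,412) and (615,338). The one on the stage is the smallest and rides the pins, so I choose it. Its slot is at (300,223), its round hole at (358,234), and the clip post at (384,285).

```bash
python3 - <<'E'
from h import *
s=.64
for c in [(265,180),(418,197),(403,318),(247,302)]: print('corner',onz('top0',(c[0]*s,c[1]*s),45).round(0))
for n,c,z in [('car',(325,250),58),('slot',(300,223),60),('round',(358,234),60),('post',(384,285),84),('bottle',(466,232),60),('loupe',(217,193),26),('brush',(457,330),5),('folder',(200,283),3)]: print(n,onz('top0',(c[0]*s,c[1]*s),z).round(0))
from scipy.spatial.transform import Rotation as R
o=readout.get_obs(); M=R.from_rotvec(o['orientation']).as_matrix(); print(M.round(2))
K,E,k=ld('wrist0'); print((M.T@(-E[:3,:3].T@E[:3,3]-o['ee_pos'])).round(1)); print((E[:3,:3]@M).round(3))
E
```

```text
corner [704. 198.  45.]
corner [677. -95.  45.]
corner [443. -70.  45.]
corner [468. 221.  45.]
car [567.  78.  58.]
slot [617. 126.  60.]
round [598.  17.  60.]
post [498. -34.  84.]
bottle [ 606. -186.   60.]
loupe [682. 293.  26.]
brush [ 426. -175.    5.]
folder [509. 322.   3.]
[[-0.96  0.28 -0.  ]
 [ 0.28  0.96 -0.  ]
 [ 0.   -0.   -1.  ]]
[83.8  0.1 20.7]
[[-0.     1.    -0.001]
 [-0.953 -0.001 -0.302]
 [-0.302  0.     0.953]]
```

Call:
step_arm:
  targets:
    - [[0.77,-0.9,-0.04,0,0,0.23,0],[0.77,-0.9,-0.04,0,0,0.23,0],[0.77,-0.9,-0.04,0,0,0.23,0],[0.77,-0.9,-0.04,0,0,0.23,0],[0.77,-0.9,-0.04,0,0,0.23,0]]

```text
t: 0.78
ee_pos: [368.4, 373.4, 394.6]
orientation: [0.318, 3.125, 0.0]
ft_force: [-0.0, 0.8, -1.1]
width: 41.4
grasp_force: 0.0
```

Call:
step_arm:
  targets:
    - [[0.77,-0.9,-0.04,0,0,0.23,0],[0.77,-0.9,-0.04,0,0,0.23,0],[0.77,-0.9,-0.04,0,0,0.23,0],[0.77,-0.9,-0.04,0,0,0.23,0],[0.77,-0.9,-0.04,0,0,0.23,0]]

```text
t: 1.4
ee_pos: [561.0, 148.3, 384.5]
orientation: [-0.193, -3.136, -0.0]
ft_force: [0.0, 1.2, -0.3]
width: 0.6
grasp_force: 0.0
```

Call:
step_arm:
  targets:
    - [[0.77,-0.9,-0.04,0,0,0.23,0],[0.77,-0.8,-0.04,0,0,0.23,0],[0,0,0,0,0,0,0],[0,0,0,0,0,0,0],[0,0,0,0,0,0,0]]

```text
t: 2.02
ee_pos: [636.1, 66.1, 380.6]
orientation: [-0.141, -3.138, -0.0]
ft_force: [0.2, -0.3, -0.0]
width: 0.5
grasp_force: 0.0
```

```bash
python3 - <<'E'
from h import *
snap('wrist','w1');snap('top','t1')
cv2.imwrite('pics/w1big.png',cv2.resize(cv2.imread('pics/w1.png'),(800,600),interpolation=cv2.INTER_CUBIC))
o=readout.get_obs();print(o['t'],o['ee_pos'],o['orientation'])
E
```

```text
2.125 [636.28693431  66.1690136  380.85784675] [-1.40562161e-01 -3.13826426e+00 -1.15298025e-04]
```

View pics/w1big.png

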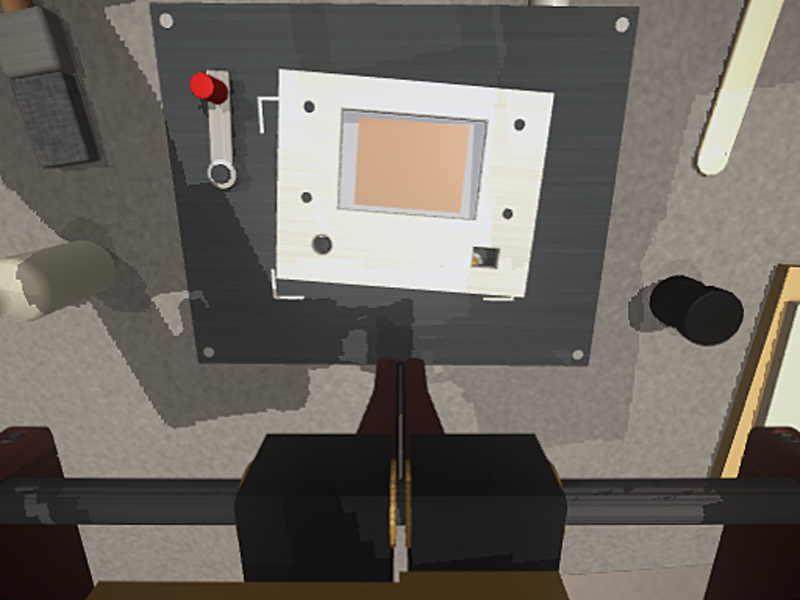

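The wrist view shows the clip and red post at (205,85), the carrier with round hole (322,243) and slot (485,257), and home marks peeking out at (262,98), (275,298) and (500,298). A brass pin shows in the slot's left part. I'll fit the stage and carrier poses by edge tracking.

```bash
cat > fit.py <<'E'
from h import *
from scipy.optimize import least_squares
def T(p,P,tilt=0,z=0):
    # p=(x,y,yaw); tilt raises +x side
    P=np.asarray(P,float); c,s=np.cos(tilt),np.sin(tilt)
    Q=np.c_[P[:,0]*c-P[:,2]*s,P[:,1],P[:,0]*s+P[:,2]*c+z]
    C,S=np.cos(p[2]),np.sin(p[2]); return np.c_[Q[:,0]*C-Q[:,1]*S+p[0],Q[:,0]*S+Q[:,1]*C+p[1],Q[:,2]]
def rect(a,b,z,n=25,m=.06):
    t=np.linspace(-1+m*2,1-m*2,n)
    e=[(np.c_[t*a,0*t+s*b,0*t+z],(0,s)) for s in(-1,1)]+[(np.c_[0*t+s*a,t*b,0*t+z],(s,0)) for s in(-1,1)]
    return np.vstack([q for q,_ in e]),np.vstack([np.tile([*n_,0],(n,1)) for _,n_ in e])
def track(f,p,a,b,ztop,tilt=0,z=0,win=(12,7,4,3),sign=None):
    g=cv2.GaussianBlur(cv2.imread(f'pics/{f}.png').astype(np.float32),(3,3),0).mean(2)
    P,N=rect(a,b,ztop); p=np.array(p,float)
    for w in win:
        u=proj(f,T(p,P,tilt,z)); v=proj(f,T(p,P+N,tilt,z)); d=v-u; d/=np.linalg.norm(d,axis=1)[:,None]
        ss=np.arange(-w,w+.01,.25)
        xy=u[:,None]+ss[None,:,None]*d[:,None]
        pr=cv2.remap(g,xy[...,0].astype(np.float32),xy[...,1].astype(np.float32),1,borderMode=cv2.BORDER_CONSTANT,borderValue=-1)
        gr=(pr[:,4:]-pr[:,:-4])
        if sign: gr=gr*sign
        else: gr=abs(gr)
        ok=(gr.max(1)>12)&(pr.min(1)>=0); off=ss[2:-2][gr.argmax(1)]
        tgt=u+off[:,None]*d
        r=lambda q:(((proj(f,T(q,P,tilt,z))-tgt)*d).sum(1))[ok]
        s=least_squares(r,p,loss='soft_l1',f_scale=.4,x_scale=[1,1,.01]); p=s.x
    return p,ok.sum(),np.median(abs(r(p)))
def rel(c,s):
    C,S=np.cos(s[2]),np.sin(s[2]); dx,dy=c[:2]-s[:2]; return np.array([C*dx+S*dy,-S*dx+C*dy,c[2]-s[2]])
def measure(f,s0,c0,tilt=np.radians(4),z=None):
    if z is None: z=45+65*np.sin(tilt)
    s=track(f,s0,120,150,45); c=track(f,c0,65,85,10,tilt,z,sign=-1)
    return s,c
E
python3 - <<'E'
from fit import *
q=.64
S=[(150,3),(638,8),(198,364),(590,366)];M=[(-120,-150,45),(-120,150,45),(120,-150,45),(120,150,45)]
uv=np.array(S)*q
s=least_squares(lambda p:(proj('w1',T(p,M))-uv).ravel(),[573,63,-.09]);print('stage clicks',s.x,s.fun.round(1))
C=np.array([(280,68),(554,93),(525,298),(275,280)])*q; Mc=[(-65,-85,10),(-65,85,10),(65,85,10),(65,-85,10)]
c=least_squares(lambda p:(proj('w1',T(p,Mc,np.radians(4),49.5))-C).ravel(),[573,78,-.09]);print('car clicks',c.x,c.fun.round(1))
a,b=measure('w1',s.x,c.x);print(a,b,'rel',rel(b[0],a[0]))
H=np.array([(40,-55,10),(40,55,10)])
print('holes',proj('w1',T(b[0],H,np.radians(4),49.5))/q)
print('marks',proj('w1',T(a[0],[(-65,-85,45),(65,-85,45)]))/q)
# post: click top, base
print('post',rel(np.r_[onz('w1',(203*q,83*q),84.5)[:2],0],a[0]))
for tilt in (.05,.09): print(tilt,rel(track('w1',c.x,65,85,10,tilt,45+65*np.sin(tilt),sign=-1)[0],a[0]))
print('rel uses; post side', onz('side0',(381*q,318*q),84.5), onz('w1',(203*q,83*q),84.5))
E
```

```text
stage clicks [ 5.79192181e+02  6.77910557e+01 -9.68755445e-02] [-1.3  0.2  1.8 -0.6 -0.2  0.5 -0.4  0.7]
car clicks [ 5.69454254e+02  7.84907238e+01 -1.69997420e-01] [-0.5  0.6  0.4  0.2 -0.2 -0.1  0.4 -0.9]
(array([ 5.77621915e+02,  6.72584655e+01, -9.69430373e-02]), np.int64(74), np.float64(0.46223877363621346)) (array([ 5.68891788e+02,  7.80151146e+01, -1.70006076e-01]), np.int64(99), np.float64(0.24071699620209566)) rel [-9.73028565  9.86114348 -0.07306304]
holes [[320.62626802 244.25942917]
 [485.06311417 257.25563245]]
marks [[260.853306    99.2614525 ]
 [275.98781599 294.23835495]]
post [-6.82437679e+01 -1.05353439e+02  9.69430373e-02]
0.05 [-9.66432555  9.88185586 -0.07304409]
0.09 [-9.77761446  9.82283235 -0.0733449 ]
rel uses; post side [492.69599395 -48.29262813  84.5       ] [499.50127906 -30.99490713  84.5       ]
```

Call:
step_arm:
  targets:
    - [[-0.825,-0.143,-0.2,0,0,0,0],[-0.825,-0.143,-0.2,0,0,0,0],[-0.825,-0.143,-0.2,0,0,0,0],[-0.825,-0.143,-0.2,0,0,0,0],[0,0,-0.5,0,0,0,0]]

```text
t: 2.75
ee_pos: [469.3, 36.8, 316.3]
orientation: [0.142, 3.138, 0.0]
ft_force: [0.7, 0.7, -0.8]
width: 0.2
grasp_force: 0.0
```

Call:
step_arm:
  targets:
    - [[0,0,-0.6,0,0,0,0],[0,0,-0.6,0,0,0,0],[0,0,-0.5,0,0,0,0],[0,0,0,0,0,0,0],[0,0,0,0,0,0,0]]

```text
t: 3.38
ee_pos: [472.2, 36.8, 231.5]
orientation: [0.142, 3.138, 0.0]
ft_force: [0.4, 0.1, -0.1]
width: 0.6
grasp_force: 0.0
```

```bash
cat > m.py <<'E'
import sys; from fit import *
f=sys.argv[1]; tilt=float(sys.argv[2]) if len(sys.argv)>2 else np.radians(4)
snap('wrist',f); s0=[578,67.3,-.097]; 
try: c0=np.load('c.npy')
except Exception: c0=[568.9,78,-.17]
c=track(f,c0,65,85,10,tilt,45+65*np.sin(tilt),sign=-1); s=track(f,s0,120,150,45)
np.save('c.npy',c[0]); S=np.array([578.2,67.3,-.097]); o=readout.get_obs()
print('car',c[0].round(3),c[1:],'stage',s[0].round(3),s[1:])
print('rel fixed',rel(c[0],S).round(3),'rel seen',rel(c[0],s[0]).round(3))
print('finger in stage',rel(np.r_[o['ee_pos'][:2],0],S).round(1),o['ee_pos'].round(1),o['ft_force'].round(1),o['t'])
for n,P in (('hole_r',(40,-55,0)),('hole_s',(40,55,0))):
    w=T(c[0],[P],tilt,45)[0]; print(n,'minus pin',(rel(np.r_[w[:2],0],S)-np.r_[P[:2],0])[:2].round(1))
E
python3 m.py w2; python3 -c "
import cv2;cv2.imwrite('pics/w2big.png',cv2.resize(cv2.imread('pics/w2.png'),(800,600)))"
```

```text
car [ 5.68404e+02  7.70870e+01 -1.73000e-01] (np.int64(20), np.float64(0.25550614783305214)) stage [ 5.78183e+02  6.80360e+01 -9.80000e-02] (np.int64(26), np.float64(0.22668667345758892))
rel fixed [-10.698   8.792  -0.076] rel seen [-10.615   8.054  -0.075]
finger in stage [-1.024e+02 -4.070e+01  1.000e-01] [472.3  36.7 231.7] [-0.6  1.1 -0.1] 3.425
hole_r minus pin [-15.1   5.9]
hole_s minus pin [-6.7  5.6]
```

View pics/w2big.png

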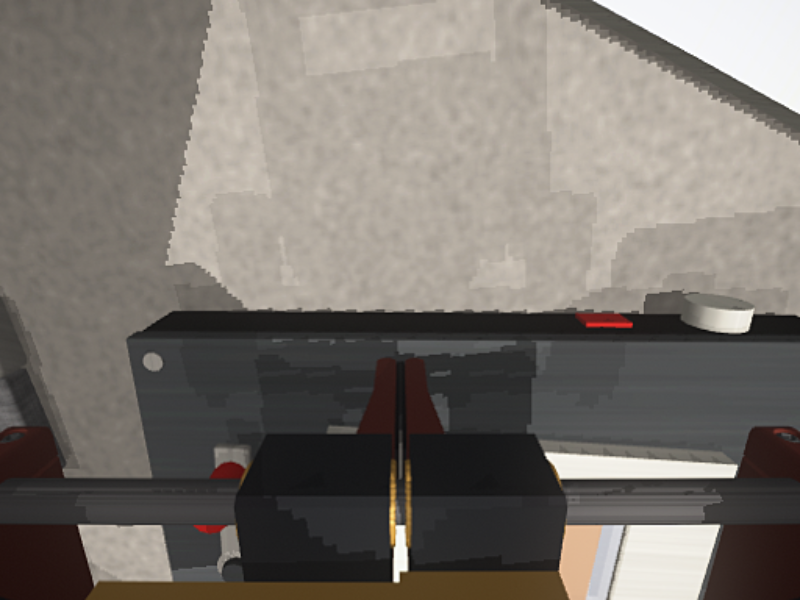

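The wrist view shows the closed fingertips at (400,360), over the bed just robot-side of the carrier's -x edge. The clip post at (230,480) is well clear to the left. I'll start the push.

Call:
step_arm:
  targets:
    - [[0.1,-0.01,0,0,0,0,0],[0.1,-0.01,0,0,0,0,0],[0.05,-0.005,0,0,0,0,0],[0.05,-0.005,0,0,0,0,0],[0,0,0,0,0,0,0]]

```text
t: 4.05
ee_pos: [486.9, 34.8, 230.6]
orientation: [-0.143, -3.138, 0.0]
ft_force: [-2.3, -0.0, 1.1]
width: 0.4
grasp_force: 1.1
```

Call:
step_arm:
  targets:
    - [[0.04,-0.004,0,0,0,0,0],[0.04,-0.004,0,0,0,0,0],[0.04,-0.004,0,0,0,0,0],[0.04,-0.004,0,0,0,0,0],[0,0,0,0,0,0,0]]

```text
t: 4.68
ee_pos: [495.3, 34.1, 230.7]
orientation: [0.143, 3.138, 0.0]
ft_force: [-0.4, -0.3, 0.2]
width: 0.4
grasp_force: 0.4
```

```bash
python3 - <<'E'
from fit import *
snap('top','t2')
for f in('t1','t2'):
    c=track(f,[568.9,78,-.17],65,85,10,.07,49.5,sign=-1,win=(5,3,2)); s=track(f,[578,67.3,-.097],120,150,45,win=(5,3,2)); print(f,c,s[1:],rel(c[0],s[0]))
print(readout.get_obs()['ee_pos'])
E
```

```text
t1 (array([ 5.69381046e+02,  7.85394506e+01, -1.71496381e-01]), np.int64(33), np.float64(0.16173776122934666)) (np.int64(18), np.float64(0.6564324498156754)) [-1.77869021e+01  2.93678298e+01  2.37861029e-02]
t2 (array([ 5.78563869e+02,  8.16022923e+01, -1.26695089e-01]), np.int64(64), np.float64(0.23427181064561836)) (np.int64(44), np.float64(0.23727035938272195)) [-0.16383039 13.7855803  -0.02654877]
[495.30215148  34.10179207 230.69738241]
```

Call:
step_arm:
  targets:
    - [[-0.3,0.03,0,0,0,0,0],[0,0,0.9,0,0,0,0],[0.6,0.15,0.8,0,0,0,0],[0.9,0.2,0.6,0,0,0,0],[0.9,0.2,0.5,0,0,0,0]]

```text
t: 5.35
ee_pos: [600.4, 63.6, 372.4]
orientation: [0.143, 3.137, 0.0]
ft_force: [0.5, -0.7, -0.4]
width: 0.5
grasp_force: 0.0
```

Call:
step_arm:
  targets:
    - [[0.8,0.1,0.2,0,0,0,0],[0,0,0,0,0,0,0],[0,0,0,0,0,0,0],[0,0,0,0,0,0,0],[0,0,0,0,0,0,0]]

```text
t: 5.98
ee_pos: [639.2, 68.0, 380.4]
orientation: [-0.143, -3.137, 0.0]
ft_force: [0.4, -0.1, -0.2]
width: 0.4
grasp_force: 0.0
```

```bash
python3 -c "
import numpy as np;np.save('c.npy',[578.5,81.6,-.127])"; python3 m.py w3; python3 - <<'E'
from fit import *
snap('top','t3')
print(track('t3',[578.6,81.6,-.127],65,85,10,.07,49.5,sign=-1,win=(5,3,2)))
cv2.imwrite('pics/w3b.png',cv2.resize(cv2.imread('pics/w3.png')[20:240,80:440],(800,489),interpolation=cv2.INTER_CUBIC))
E
```

```text
car [ 5.78016e+02  7.99880e+01 -1.21000e-01] (np.int64(100), np.float64(0.24322775208959543)) stage [ 5.77972e+02  6.72400e+01 -9.80000e-02] (np.int64(72), np.float64(0.605176090591059))
rel fixed [-1.412 12.611 -0.024] rel seen [-1.204 12.691 -0.023]
finger in stage [60.8  6.6  0.1] [639.4  68.  380.5] [ 0.8 -0.6  0.3] 6.025
hole_r minus pin [-2.8 11.7]
hole_s minus pin [-0.2 11.6]
(array([ 5.78557216e+02,  8.03941245e+01, -1.23339055e-01]), np.int64(32), np.float64(0.23740153632896815))
```

View pics/w3b.png

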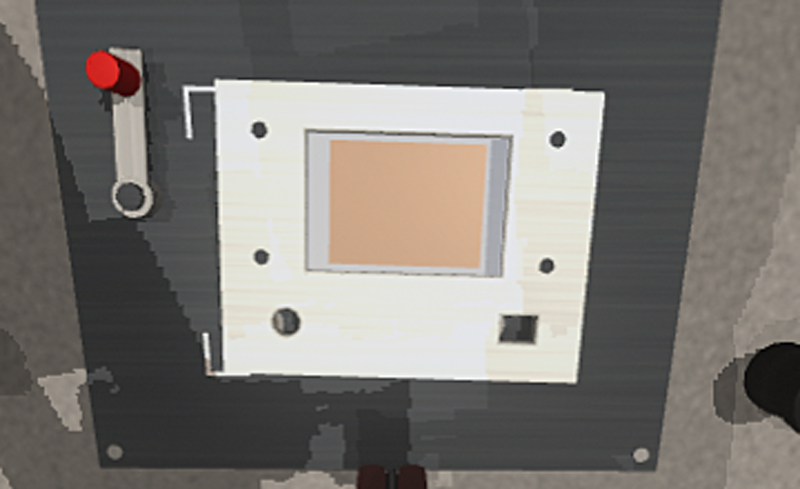

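The carrier is now nearly square: the round hole at (286,321) and slot at (518,329) sit about 12 mm to +y of the pins and about 1.5 mm short in x. Next I push -y on the +y face.

Call:
step_arm:
  targets:
    - [[-0.4,0.83,-0.2,0,0,0,0],[-0.4,0.83,-0.2,0,0,0,0],[-0.4,0.83,-0.2,0,0,0,0],[0,0,-0.6,0,0,0,0],[0,0,-0.6,0,0,0,0]]

```text
t: 6.7
ee_pos: [579.6, 193.4, 290.3]
orientation: [0.141, 3.137, 0.001]
ft_force: [0.2, -0.5, 0.3]
width: 0.5
grasp_force: 0.0
```

Call:
step_arm:
  targets:
    - [[0,0,-0.6,0,0,0,0],[0,0,-0.6,0,0,0,0],[0,0,0,0,0,0,0],[-0.015,-0.2,0,0,0,0,0],[0,0,0,0,0,0,0]]

```text
t: 7.32
ee_pos: [579.1, 181.8, 231.1]
orientation: [0.144, 3.138, -0.0]
ft_force: [-0.1, 0.1, 0.7]
width: 0.4
grasp_force: 0.0
```

Call:
step_arm:
  targets:
    - [[0,-0.05,0,0,0,0,0],[0,-0.05,0,0,0,0,0],[0,-0.05,0,0,0,0,0],[0,-0.05,0,0,0,0,0],[0,0,0,0,0,0,0]]

```text
t: 7.95
ee_pos: [579.3, 172.6, 230.8]
orientation: [0.143, 3.138, 0.0]
ft_force: [0.1, 1.7, 0.4]
width: 0.3
grasp_force: 0.5
```

```bash
python3 - <<'E'
from fit import *
snap('top','t4')
S=np.array([578.2,67.3,-.097])
c=track('t4',[578.6,77,-.123],65,85,10,.07,49.5,sign=-1,win=(5,3,2)); print(c,rel(c[0],S))
o=readout.get_obs();print(rel(np.r_[o['ee_pos'][:2],0],S),o['ee_pos'],o['ft_force'])
E
python3 m.py w4
```

```text
(array([ 5.77920710e+02,  7.80987143e+01, -1.18270355e-01]), np.int64(81), np.float64(0.2322574107332568)) [-1.32381028 10.72090294 -0.02127035]
[-9.10683036e+00  1.04911386e+02  9.70000000e-02] [579.29643283 172.60019552 230.75726321] [0.02579494 1.4889895  1.00764768]
car [ 5.77895e+02  7.77320e+01 -1.27000e-01] (np.int64(41), np.float64(0.48118449541912567)) stage [ 5.78428e+02  6.66700e+01 -9.80000e-02] (np.int64(29), np.float64(0.04064345799630459))
rel fixed [-1.314 10.353 -0.03 ] rel seen [-1.608 10.958 -0.03 ]
finger in stage [-9.100e+00  1.049e+02  1.000e-01] [579.3 172.6 230.7] [0.2 0.6 1.4] 8.05
hole_r minus pin [-3.1  9.2]
hole_s minus pin [0.2 9.1]
```

Call:
step_arm:
  targets:
    - [[0,-0.04,0,0,0,0,0],[0,-0.04,0,0,0,0,0],[0,-0.04,0,0,0,0,0],[0,0,0,0,0,0,0],[0,0,0,0,0,0,0]]

```text
t: 8.68
ee_pos: [579.2, 166.4, 230.6]
orientation: [-0.143, -3.138, 0.0]
ft_force: [-0.5, 1.0, 0.1]
width: 0.7
grasp_force: 0.0
```

```bash
cat > tp.py <<'E'
import sys; from fit import *
f,z,ti=sys.argv[1],float(sys.argv[2]),float(sys.argv[3]); snap('top',f)
S=np.array([578.2,67.3,-.097])
g=np.r_[[float(a) for a in sys.argv[4:6]],-.115]
c=track(f,g,65,85,10,ti,z,sign=-1,win=(5,3,2)); print(c,rel(c[0],S))
for P in ((40,-55,0),(40,55,0)):
    w=T(c[0],[P],ti,z)[0]; print((rel(np.r_[w[:2],0],S)-np.r_[P[:2],0])[:2].round(1))
o=readout.get_obs();print(rel(np.r_[o['ee_pos'][:2],0],S),o['ee_pos'],o['ft_force'])
E
python3 tp.py t5 49.5 .07 578 72.5
```

```text
(array([ 5.78059227e+02,  6.94627924e+01, -1.22163633e-01]), np.int64(83), np.float64(0.25534578351387904)) [-0.34957302  2.13899197 -0.02516363]
[-1.8  1.2]
[0.9 1.1]
[-8.57079541e+00  9.87439152e+01  9.70000000e-02] [579.23264098 166.40980263 230.6236251 ] [-0.36077974  0.33744355  0.75981827]
```

```bash
python3 tp.py t6 45 0 578 70; python3 m.py w6 0; python3 - <<'E'
from h import *
a=cv2.imread('pics/t6.png')[100:220,140:290]; 
snap('side','s6'); b=cv2.imread('pics/s6.png')[140:240,170:330]
cv2.imwrite('pics/v6.png',np.hstack([cv2.resize(a,(400,320),interpolation=2),cv2.resize(b,(400,320),interpolation=2)]))
E
```

```text
(array([ 5.78587330e+02,  6.97163500e+01, -1.22305124e-01]), np.int64(83), np.float64(0.25291432556042687)) [ 0.1514905   2.44250328 -0.02530512]
[-1.3  1.4]
[1.5 1.4]
[-8.58543191e+00  9.88092744e+01  9.70000000e-02] [579.22440319 166.47627212 230.65031325] [ 0.47181222 -0.82294246  0.29698142]
car [ 5.80023e+02  8.04630e+01 -1.24000e-01] (np.int64(39), np.float64(0.2951387940867559)) stage [ 5.78379e+02  6.65260e+01 -9.80000e-02] (np.int64(29), np.float64(0.24577447329718052))
rel fixed [ 0.539 13.278 -0.027] rel seen [ 0.269 14.031 -0.026]
finger in stage [-8.6 98.9  0.1] [579.2 166.5 230.7] [ 0.  -0.7 -0.2] 8.825
hole_r minus pin [-1.  12.2]
hole_s minus pin [ 2.  12.2]
```

View pics/v6.png

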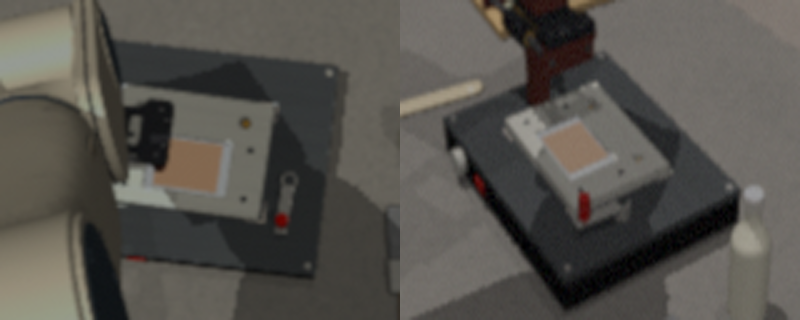

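Top crop: brass pin visible inside the round hole at (245,122). Contact force vanished and the carrier jumped ahead of the finger, so it seems to have dropped. I'll back off and check from above.

Call:
step_arm:
  targets:
    - [[0,0.2,0,0,0,0,0],[0,0.1,0.9,0,0,0,0],[0.2,-0.5,0.8,0,0,0,0],[0.4,-0.8,0.7,0,0,0,0],[0.5,-0.8,0.6,0,0,0,0]]

```text
t: 9.5
ee_pos: [634.6, 76.5, 382.5]
orientation: [0.141, 3.137, 0.0]
ft_force: [0.5, -0.6, -0.0]
width: 0.4
grasp_force: 0.0
```

Call:
step_arm:
  targets:
    - [[0.1,-0.16,0,0,0,0,0],[0,0,0,0,0,0,0],[0,0,0,0,0,0,0],[0,0,0,0,0,0,0],[0,0,0,0,0,0,0]]

```text
t: 10.12
ee_pos: [638.9, 69.4, 380.1]
orientation: [-0.141, -3.137, 0.0]
ft_force: [-0.2, 0.1, -0.6]
width: 0.4
grasp_force: 0.0
```

```bash
python3 -c "
import numpy as np;np.save('c.npy',[578.5,69.7,-.122])"; python3 m.py w7 0; python3 - <<'E'
from fit import *
# free tilt/z fit by residual
for ti in (0,.02,.05,.07): 
    c=track('w7',[578.5,69.7,-.122],65,85,10,ti,45+65*np.sin(ti),sign=-1); print(ti,c)
    
c=track('w3',[578,80,-.121],65,85,10,0,45,sign=-1);print('w3 flat',c)
c=track('w3',[578,80,-.121],65,85,10,.07,49.5,sign=-1);print('w3 tilt',c)
cv2.imwrite('pics/w7b.png',cv2.resize(cv2.imread('pics/w7.png')[20:240,80:440],(800,489),interpolation=cv2.INTER_CUBIC))
E
```

```text
car [ 5.78846e+02  6.96250e+01 -1.21000e-01] (np.int64(100), np.float64(0.20424279876986512)) stage [ 5.77882e+02  6.71740e+01 -9.90000e-02] (np.int64(70), np.float64(0.5237687380329705))
rel fixed [ 0.418  2.377 -0.024] rel seen [ 0.716  2.535 -0.021]
finger in stage [60.3  7.8  0.1] [639.   69.2 380.3] [ 0.2 -0.4 -0.9] 10.175
hole_r minus pin [-0.9  1.4]
hole_s minus pin [1.7 1.4]
0 (array([ 5.78845830e+02,  6.96250794e+01, -1.20560119e-01]), np.int64(100), np.float64(0.20424279876986512))
0.02 (array([ 5.7875964e+02,  6.9622276e+01, -1.1927809e-01]), np.int64(100), np.float64(0.4057459155988137))
0.05 (array([ 5.78474295e+02,  6.96324204e+01, -1.11196173e-01]), np.int64(100), np.float64(0.9874250954781056))
0.07 (array([ 5.78329359e+02,  6.96986697e+01, -1.06569973e-01]), np.int64(100), np.float64(1.3151506911580277))
w3 flat (array([ 5.77905690e+02,  8.00691432e+01, -1.20234272e-01]), np.int64(100), np.float64(1.226163746925384))
w3 tilt (array([ 5.78010639e+02,  7.99826862e+01, -1.20929374e-01]), np.int64(100), np.float64(0.24562038681322418))
```

View pics/w7b.png

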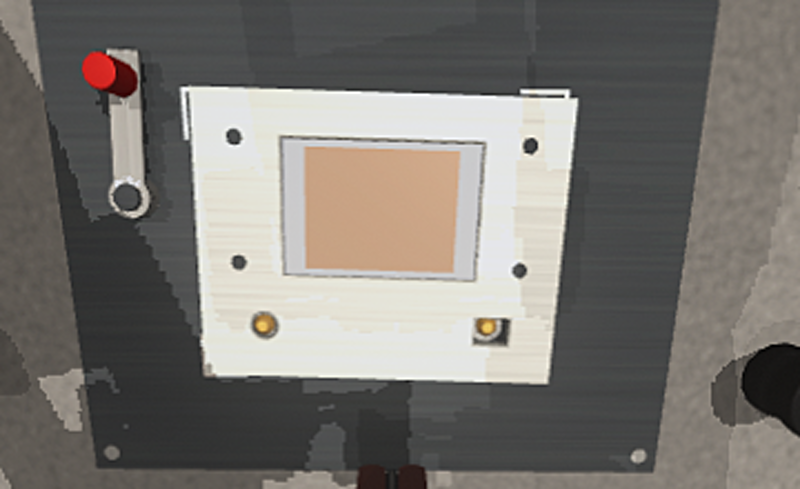

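The residual is lowest at zero tilt (0.20 px) and both brass pins show in their holes, at (263,325) and (487,327). The carrier lies flat, about 2.4 mm off and turned 0.024 rad. The clip is next, with its post at (103,70) in the crop.

```bash
python3 - <<'E'
from fit import *
S=np.array([578.2,67.3,-.097])
uv=np.array([103,70])*np.array([360/800,220/489])+[80,20]
p=rel(np.r_[onz('w7',uv,84.5)[:2],0],S); print('post',p,np.arctan2(p[1]+110,-(p[0]+20)))
print('tri',tri([('w7',uv),('top0',(384*.64,285*.64))]))
def F(t,D): return np.array([-20-48*np.cos(t)-D*np.sin(t),-110+48*np.sin(t)-D*np.cos(t),0])
ts=np.r_[.1,np.linspace(.1,1.55,11)]; Ds=[29]+[17]*11
W=T(S,[F(t,d) for t,d in zip(ts,Ds)]); e=readout.get_obs()['ee_pos']
print('first',W[0],(W[0]-e)/50,(248-e[2])/50)
print((np.diff(W,axis=0)[:,:2]/50).round(3))
E
```

```text
post [-6.76134486e+01 -1.04768839e+02  9.70000000e-02] 0.10942842048006465
tri [499.29420533 -33.56062102  76.70492868]
first [494.89302933 -59.29008292   0.        ] [-2.88181253 -2.56949017 -7.60646023] -2.646460230291916
[[ 0.047  0.235]
 [-0.01   0.147]
 [ 0.011  0.147]
 [ 0.032  0.144]
 [ 0.053  0.138]
 [ 0.072  0.129]
 [ 0.09   0.117]
 [ 0.106  0.103]
 [ 0.12   0.087]
 [ 0.131  0.068]
 [ 0.139  0.049]]
```

Call:
step_arm:
  targets:
    - [[-0.72,-0.642,-0.2,0,0,0,0],[-0.72,-0.642,-0.2,0,0,0,0],[-0.72,-0.642,-0.2,0,0,0,0],[-0.72,-0.642,-0.2,0,0,0,0],[0,0,0,0,0,0,0]]

```text
t: 10.8
ee_pos: [492.8, -60.9, 340.0]
orientation: [-0.147, -3.135, -0.0]
ft_force: [0.4, 0.7, 0.8]
width: 0.7
grasp_force: 0.0
```

Call:
step_arm:
  targets:
    - [[0,0,-0.6,0,0,0,0],[0,0,-0.6,0,0,0,0],[0,0,-0.6,0,0,0,0],[0,0,-0.05,0,0,0,0],[0,0,0,0,0,0,0]]

```text
t: 11.42
ee_pos: [496.0, -59.5, 248.7]
orientation: [0.142, 3.138, -0.0]
ft_force: [-0.2, -0.4, 0.2]
width: 0.7
grasp_force: 0.0
```

Call:
step_arm:
  targets:
    - [[0.024,0.118,0,0,0,0,0],[0.024,0.118,0,0,0,0,0],[-0.01,0.147,0,0,0,0,0],[0.011,0.147,0,0,0,0,0],[0,0,0,0,0,0,0]]

```text
t: 12.05
ee_pos: [497.6, -32.7, 248.2]
orientation: [-0.142, -3.138, -0.0]
ft_force: [0.6, -0.7, -0.6]
width: 0.4
grasp_force: 0.0
```

Call:
step_arm:
  targets:
    - [[0.032,0.144,0,0,0,0,0],[0.053,0.138,0,0,0,0,0],[0.072,0.129,0,0,0,0,0],[0.09,0.117,0,0,0,0,0],[0,0,0,0,0,0,0]]

```text
t: 12.68
ee_pos: [510.2, -6.3, 248.1]
orientation: [-0.142, -3.138, -0.0]
ft_force: [-0.2, -0.1, -0.9]
width: 0.4
grasp_force: 0.0
```

```bash
python3 - <<'E'
from h import *
snap('side','s8');snap('top','t8')
b=cv2.imread('pics/s8.png')[140:240,170:330];a=cv2.imread('pics/t8.png')[100:220,140:290]
cv2.imwrite('pics/v8.png',np.hstack([cv2.resize(a,(400,320),interpolation=2),cv2.resize(b,(400,320),interpolation=2)]))
E
```

```text
(no output)
```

View pics/v8.png

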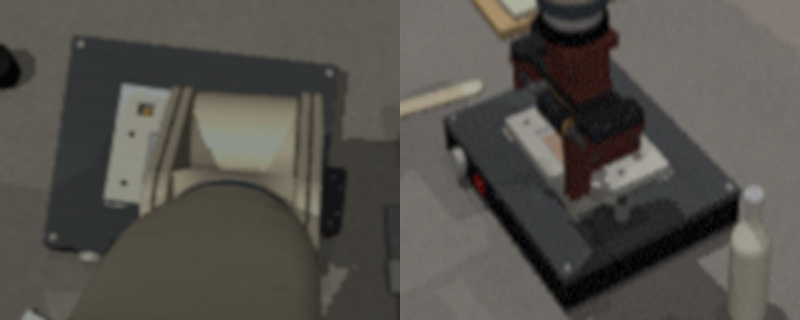

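Side crop: the fingers at (578,185) hide the post, which has left its parked spot. The clip's boss is at (622,205). I'll keep swinging.

Call:
step_arm:
  targets:
    - [[0.106,0.103,0,0,0,0,0],[0.12,0.087,0,0,0,0,0],[0.131,0.068,0,0,0,0,0],[0.139,0.049,0,0,0,0,0],[0,0,0,0,0,0,0]]

```text
t: 13.4
ee_pos: [535.0, 8.7, 248.0]
orientation: [-0.143, -3.137, -0.0]
ft_force: [-2.1, 0.4, 0.8]
width: 0.4
grasp_force: 1.1
```

Call:
step_arm:
  targets:
    - [[0.03,0,0,0,0,0,0],[0.02,0,0,0,0,0,0],[0,0,0,0,0,0,0],[0,0,0,0,0,0,0],[0,0,0,0,0,0,0]]

```text
t: 14.02
ee_pos: [535.9, 8.6, 247.9]
orientation: [-0.143, -3.134, -0.0]
ft_force: [-7.5, 1.0, 5.2]
width: 0.7
grasp_force: 4.0
```

The force rose to 7.5 N, so the clip is at its stop. I'll back off, rise and verify.

Call:
step_arm:
  targets:
    - [[-0.3,0.03,0,0,0,0,0],[-0.2,0,0.3,0,0,0,0],[0,0.1,0.9,0,0,0,0],[0.6,0.3,0.7,0,0,0,0],[0.9,0.4,0.5,0,0,0,0]]

```text
t: 14.65
ee_pos: [587.4, 50.1, 371.6]
orientation: [0.144, 3.135, 0.0]
ft_force: [0.9, -0.2, -0.9]
width: 0.5
grasp_force: 0.0
```

Call:
step_arm:
  targets:
    - [[0.9,0.4,0.2,0,0,0,0],[0,0,0,0,0,0,0],[0,0,0,0,0,0,0],[0,0,0,0,0,0,0],[0,0,0,0,0,0,0]]

```text
t: 15.28
ee_pos: [631.5, 69.5, 378.0]
orientation: [-0.144, -3.137, 0.0]
ft_force: [0.8, -0.4, 0.4]
width: 0.7
grasp_force: 0.0
```

```bash
python3 -c "
import numpy as np;np.save('c.npy',[578.8,69.6,-.121])"; python3 m.py w9 0; python3 - <<'E'
from h import *
cv2.imwrite('pics/w9b.png',cv2.resize(cv2.imread('pics/w9.png'),(800,600),interpolation=cv2.INTER_CUBIC))
E
```

```text
car [ 5.78825e+02  6.96210e+01 -1.22000e-01] (np.int64(97), np.float64(0.21730534891554357)) stage [ 5.7841e+02  6.7168e+01 -9.8000e-02] (np.int64(96), np.float64(0.5759516494368644))
rel fixed [ 0.397  2.371 -0.025] rel seen [ 0.171  2.482 -0.023]
finger in stage [53.1  7.4  0.1] [631.7  69.6 378.1] [ 0.1  0.1 -0.2] 15.325
hole_r minus pin [-1.   1.4]
hole_s minus pin [1.7 1.4]
```

View pics/w9b.png

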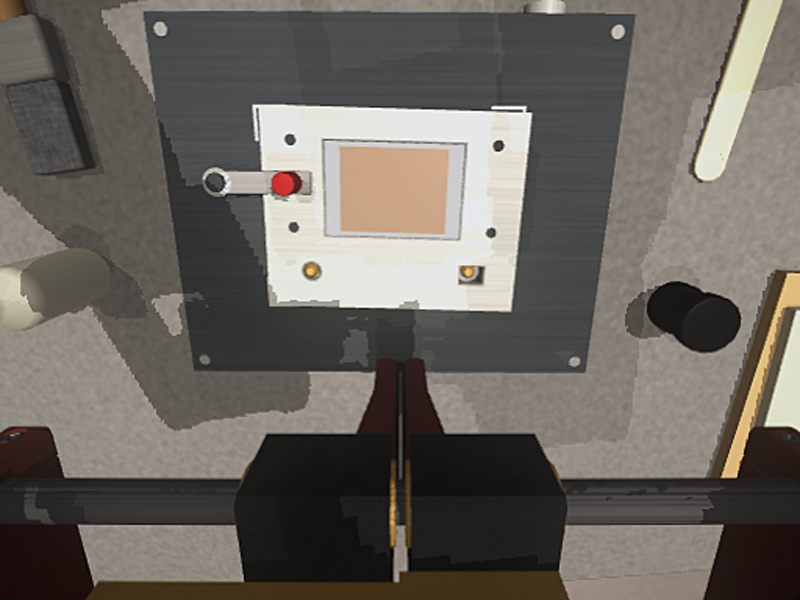

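The clip lies square over the carrier's edge, from the boss at (215,181) to the post at (287,183). Both pins show in their holes, and the bystanders are where they were. Handing in.

```bash
python3 -c "
from workcell import ctrl; print(ctrl.close_job())"
```

```text
the job is handed in; nothing more can be done
None
```

The job is handed in (the call returned no verdict): by the last pictures the carrier lies flat on both pins, about 2.4 mm off centre and turned about 0.025 rad, the clip is swung to its stop over its edge, and the loupe, bottle, folder and brush look unmoved.

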